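# Turn the saucepan handle in and lock it under the keeper

## Task

The saucepan's handle hangs over the skillet next to it: swing the handle in to the hob's front, until it lies in line with the place for the handle keeper, with the pan staying flat on its own zone. Then lock it there: pull the keeper's spring collar up, turn it until its arm lies across the handle, and let it down fully home with one prong on either side of the handle. Leave the skillet where it stands.

Things in the scene. Friction and masses are not known exactly. Their poses are not given: they have to be found in the camera images.
- hob: Fixed flat counter-top hob, steel with a black glass top, 400 mm (x) by 600 mm (y), 60 mm high. Origin: centre of its underside. Its own -x side is the front, towards the robot; its own z is up. The saucepan's zone is centred at (50, 100) mm in its frame, the keeper's post at (-80, 210) mm.
- pan: Loose steel saucepan, about 0.9 kg, 150 mm across, 100 mm high. Origin: centre of its underside, 60 mm above the counter. Its straight black handle runs out along its own -x, 95 to 245 mm from the pan's axis, 22 mm wide, 16 mm high, centre line 85 mm above the underside. It swings in as the pan turns on its axis clockwise seen from above, by about 1.0 to 1.55 rad.
- handle_grip (a point): Point on the handle's centre line, 200 mm from the pan's axis: a good place to hold it. The handle runs along this point's x axis.
- handle_mid (a point): Point on the handle's centre line, 130 mm from the pan's axis: where the keeper's arm crosses it when locked.
- saddle (a point): Point fixed to the hob, 145 mm above the counter: the handle must pass through here to be locked. When the handle lies right, it points from the zone's centre along the hob's own -x and handle_mid is here.
- collar_grip (a point): Centre, on the axis, of the knurled round top of the keeper's steel collar: upright, 50 mm diameter, 178 to 225 mm above the counter when home; this point is then 203 mm up and rises with the collar. Below that the collar is 58 mm across and carries the arm: 20 mm wide, top at 171 mm, reaching 145 mm from the axis. Its foot is 84 mm across; a wall on it is 171 mm high.
- fork (a point): Midway between the arm's two prongs, 110 mm from the collar's axis, 145 mm above the counter when the collar is home. The prongs stand in line along the arm, with 40 mm clear between them, 10 mm thick, 20 mm wide, and hang to 137 mm above the counter when home. When locked this point lies at the saddle, within a few mm.
- keeper (a joint): Lift of the collar along its upright axis, m: 0 fully home, at most 0.036. A spring pulls it down: about 7 N at home, 12 N fully up. It can turn only when lifted more than 0.026; let go between its two notches it stays up on the wall segment.
- keeper_turn (a joint): Turn of the collar with its arm, rad, growing anticlockwise seen from above: 0 parked (start), with the arm pointing to the hob's front, 1.396 locked, with the arm pointing to the hob's own -y across the handle. The ends are stops; each notch has about 0.05 rad of play. Light friction.
- skillet: Loose dark skillet, 220 mm across and 42 mm deep, on the hob's right zone, its rim 102 mm above the counter. Origin: centre of its underside. To be left alone.

How it is judged:
By the outcome, as a careful person would: the job done as asked, in the order asked, and still so for the second after the job is handed in, with the robot touching nothing.
It also fails if it takes over 58 s, if anything falls off the work surface, if the arm or the gripper's body presses on something with over 40 N, if the wrist force passes 120 N, or if a joint passes its speed limit or range.

## Robot

A 6-joint arm with a two-finger parallel gripper is mounted at the origin on the work surface. World frame = base frame: x ahead of the robot, y to its left, z up, the work surface at z = 0. Lengths are in m, angles in rad, forces in N, time in s.
With the tool pointing down it reaches from about 0.35 to 0.925 m from the base axis. Payload 6.4 kg.
Tool frame: the origin (TCP) lies on the front face of the gripper's body, between the roots of the fingers; the fingertips stand 97 mm ahead of it and the grasp point (between the pads) lies 78 mm ahead of it; x points along the fingers, y is the direction in which the jaws open and shut, and the axes are right-handed (so a half turn about x gives the same grasp; the last joint's range is limited). The gripper opens to 94 mm and grips with 3 to 60 N. Pads are 16 mm wide; open, the fingers measure 119 mm over their backs; the gripper's body (75 mm by 177 mm) begins 78 mm behind the grasp point.
Start: joints at [-1.367, 0.245, 1.558, -0, 1.339, -0.174], TCP at [0.24, -0.604, 0.303] pointing down, gripper open.
Joint ranges: [-3.13, 3.13], [-1.02, 2.26], [0.13, 2.54], [-0.95, 4.09], [0.21, 2.88], [-2.74, 2.74]. Speed limits (rad/s): [2.57, 2.57, 3.14, 3.14, 3.14, 3.14].

## Interface

Orientations are given as [roll, pitch, yaw] about the fixed x, y, z axes, in that order (R = Rz(yaw) Ry(pitch) Rx(roll)).
In Python, from rig import sensors, camera, camera_model, manip, search_frame, masks_of, tip_of gives the robot as it stands.
- The arm moves only by the shell command python3 -m handwheel 'ROWS' [FORCE]. ROWS is a JSON object of lists of equal length, an entry for each row: "travel": the shift along the tool's x, y, z in mm, a list of three; "twist": the turn, a rotation vector about the tool's x, y, z in degrees, a list of three; "claw": the finger opening in mm, from 0 to 94. In form: {"travel": [[tx, ty, tz], ...], "twist": [[ax, ay, az], ...], "claw": [claw, ...]}. A call has 1 to 20 rows; each row shifts and turns the pose as measured when the row begins, along the tool's axes as they then stand; what a row does not reach is not made up. A row lasts 1/10 s, in which the tool goes at most 50 mm and 8.59 degrees, less where a joint would pass 70% of its speed; a pose out of reach is approached as far as the arm can. A call with a gripper value outside its range is refused whole. The fingers move at their own pace and stop on an object; FORCE is the grip in N (left out, the last holds). Time passes only in rows, so rows that do not move let the fingers close. It gives the time, the measured TCP pose, the force and the opening at its end, in the units of the state.
- sensors.get_state(): the state, without advancing time (a new reading comes with each control period).
- camera(name): name is "scene" or "top"; returns the picture (480x640x3 uint8, blue, green, red); there is no depth.
- camera_model(name): a dict with "vfov" (degrees; the focal length in pixels is half the picture's height over the tangent of half this angle, whatever the lens; pixels are square), "cx", "cy" (the principal point, pixels), "rvec" (rotation vector, rad) and "tvec" (3), from world to camera coordinates, as OpenCV has them. Camera axes: x right, y down, z forward; pixel columns grow to the right and rows downward; lengths in m; the calibration is good to about 2 mm. A picture is of the moment at which its call begins. camera_model takes no time and is no camera call.
- manip.sign_off(): hands the job in, once; it reports no verdict.
Trained networks look in the newest picture that a camera, given by its name, has taken for a name from the list of things; names that differ only in an ending like _2 or _b are one class to them, and where a whole thing is asked for, a point or a joint stands for the part that bears it (a point fixed in the world has none). Each returns a list of dicts, best first, with "p" (0 to 1); they miss things now and then, are a little off and sometimes report something else, mostly with a low value. They report only what shows in the picture. A call takes as long as a camera call.
- search_frame(camera, query): "extent" ([centre column, centre row, width, height] in pixels, round what is visible of it).
- masks_of(camera, query): "mask" (480x640 bool, what is visible of it) and "extent" ([centre column, centre row, width, height] in pixels, round what is visible of it).
- tip_of(camera, query): "point" ([column, row] in pixels: a listed point, or the origin of a listed thing).
The state is a dict: "time": time; "q": joint angles; "joint_velocities": joint speeds; "joint_efforts": joint torques, N m; "tool_pos": TCP position; "ee_rot": TCP orientation; "force": force on the tool from outside, world axes, zero at the start; "moment": the same for the moment, N m; "opening": finger opening in m.
Only numpy, scipy, OpenCV 4.12 (cv2) and the standard library are available. Lean on these libraries where they do the work, as an engineer would, in place of code of your own. Each camera call takes 0.05 s, during which the arm holds its last target.

## Working session

There is one attempt and no reset: what is moved stays moved. The work goes in short steps, Python scripts to look and compute and a shell command to move; the robot and the scene stay as the last step left them, time stands still between calls to the robot, and variables do not carry over. Pictures are saved under pics/ and viewed, and the job is handed in when it is done.

```bash
ls; mkdir -p pics; cat > h.py <<'E'
import numpy as np, cv2, json
from scipy.spatial.transform import Rotation as R
from rig import sensors, camera, camera_model, manip, search_frame, masks_of, tip_of
def cam(n):
    m=camera_model(n); f=240/np.tan(np.radians(m['vfov'])/2)
    K=np.array([[f,0,m['cx']],[0,f,m['cy']],[0,0,1]]); return K,np.array(m['rvec'],float),np.array(m['tvec'],float),m
def proj(n,P):
    K,r,t,m=cam(n); return cv2.projectPoints(np.array(P,float).reshape(-1,3),r,t,K,np.array(m.get('dist',[0,0,0,0.]),float))[0].reshape(-1,2)
def ray(n,uv):
    K,r,t,m=cam(n); Rm=cv2.Rodrigues(r)[0]; d=Rm.T@np.linalg.solve(K,[uv[0],uv[1],1]); return -Rm.T@t,d
def atz(n,uv,z):
    c,d=ray(n,uv); return c+d*(z-c[2])/d[2]
def tri(uv1,uv2,a='scene',b='top'):
    A=[];B=[]
    for n,uv in((a,uv1),(b,uv2)):
        c,d=ray(n,uv); d/=np.linalg.norm(d); M=np.eye(3)-np.outer(d,d); A.append(M);B.append(M@c)
    return np.linalg.solve(sum(A),sum(B))
def shot(n,f): im=camera(n); cv2.imwrite('pics/'+f,im); return im
def rpy(): 
    s=sensors.get_state(); return s,R.from_euler('xyz',s['ee_rot'])
E
python3 - <<'E'
from h import *
print(camera_model('scene'),camera_model('top'))
s,r=rpy();print(s,r.as_matrix().round(3))
for n in('scene','top'):
    shot(n,n+'0.png')
    for q in('hob','pan','handle_grip','handle_mid','saddle','collar_grip','fork','skillet'):
        o=tip_of(n,q); print(n,q,[(np.round(x['point'],1),round(x['p'],2)) for x in o[:2]])
E
```

```text
pics
{'vfov': 55.52393834825984, 'cx': 315.51705794093124, 'cy': 233.61766770288054, 'rvec': array([ 2.08951457,  0.80466428, -0.38959871]), 'tvec': array([-0.46019678, -0.12081992,  1.0950674 ])} {'vfov': 43.10100216871099, 'cx': 327.4107339591466, 'cy': 233.5753767897214, 'rvec': array([ 2.14482075, -2.08759614,  0.20931069]), 'tvec': array([0.05161354, 0.57865548, 1.05113347])}
{'time': 0.0, 'q': array([-1.36707593e+00,  2.45821290e-01,  1.55895584e+00, -5.66566689e-05,
        1.33870312e+00, -1.74096668e-01]), 'joint_velocities': array([-0.00076904,  0.00176701, -0.00010205, -0.00044161,  0.00076668,
       -0.00035425]), 'joint_efforts': array([-3.85445965e-04, -4.15836489e+01, -3.14603806e+01,  6.83792378e-02,
        3.31462710e-02, -1.36130566e-04]), 'tool_pos': array([ 0.23969552, -0.60375826,  0.30157185]), 'ee_rot': array([-1.71570386,  1.56890793,  1.80371894]), 'force': array([ 0.159402 , -0.0025224,  0.1739249]), 'moment': array([0.03832399, 0.00535897, 0.03659999]), 'opening': 0.09409127205381558} [[-0.     0.369 -0.929]
 [ 0.002 -0.929 -0.369]
 [-1.    -0.002 -0.   ]]
scene hob [(array([294.2, 319.5]), 0.7)]
scene pan [(array([362.6, 282.7]), 0.69)]
scene handle_grip [(array([232.1, 264.1]), 0.74)]
scene handle_mid [(array([281.7, 254.1]), 0.59)]
scene saddle [(array([303.6, 203.8]), 0.72)]
scene collar_grip [(array([352.2, 150.9]), 0.72)]
scene fork [(array([300.3, 166.1]), 0.86)]
scene skillet []
top hob [(array([379.5, 225.8]), 0.59)]
top pan [(array([338.4, 181.4]), 0.93)]
top handle_grip [(array([436. , 237.1]), 0.6)]
top handle_mid [(array([397.6, 212.9]), 0.73)]
top saddle [(array([329.3, 244.8]), 0.87)]
top collar_grip [(array([259.2, 230.6]), 0.92)]
top fork [(array([268.7, 308.7]), 0.7)]
top skillet [(array([473.4, 213.6]), 0.85)]
```

```bash
python3 - <<'E'
from h import *
S=dict(hob=(294.2,319.5),pan=(362.6,282.7),handle_grip=(232.1,264.1),handle_mid=(281.7,254.1),saddle=(303.6,203.8),collar_grip=(352.2,150.9),fork=(300.3,166.1))
T=dict(hob=(379.5,225.8),pan=(338.4,181.4),handle_grip=(436,237.1),handle_mid=(397.6,212.9),saddle=(329.3,244.8),collar_grip=(259.2,230.6),fork=(268.7,308.7))
Z=dict(hob=0,pan=.06,handle_grip=.145,handle_mid=.145,saddle=.145,collar_grip=.203,fork=.145)
for k in S: print(k,tri(S[k],T[k]).round(4),atz('scene',S[k],Z[k]).round(4),atz('top',T[k],Z[k]).round(4))
E
```

```text
hob [ 0.6053 -0.0349 -0.0028] [ 0.6054 -0.0392  0.    ] [ 0.6066 -0.0324  0.    ]
pan [0.674  0.0493 0.0647] [0.6709 0.0533 0.06  ] [0.6757 0.0495 0.06  ]
handle_grip [ 0.5595 -0.1154  0.1412] [ 0.5636 -0.1176  0.145 ] [ 0.5584 -0.1152  0.145 ]
handle_mid [ 0.5979 -0.052   0.1428] [ 0.599 -0.055  0.145] [ 0.5983 -0.0507  0.145 ]
saddle [0.5377 0.0612 0.1495] [0.5314 0.0638 0.145 ] [0.5404 0.0632 0.145 ]
collar_grip [0.5471 0.1726 0.2088] [0.5392 0.1803 0.203 ] [0.5497 0.1746 0.203 ]
fork [0.432  0.1603 0.1417] [0.4366 0.1562 0.145 ] [0.4315 0.1596 0.145 ]
```

View pics/scene0.png

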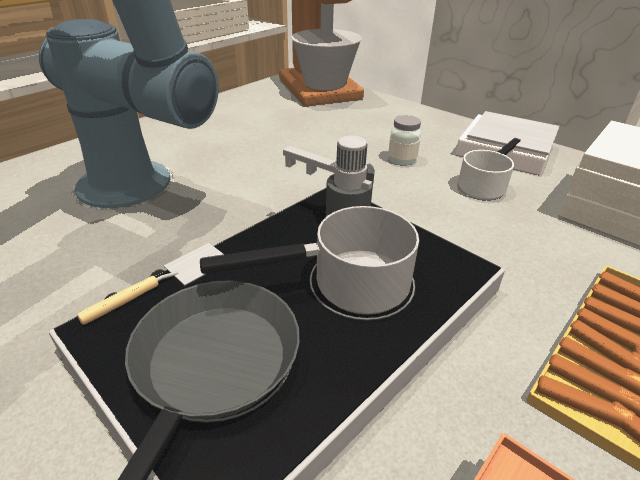

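View pics/top0.png

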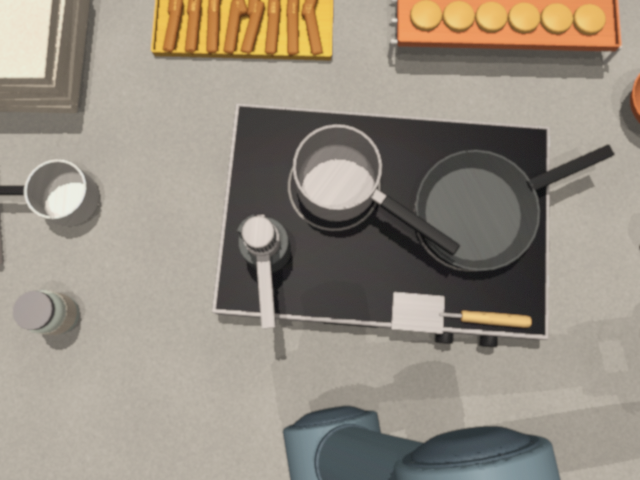

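The scene picture shows the handle running from the pan (318,250) to (203,265), over the skillet. In the top picture the keeper's arm points to the front, with its tip at (267,325). I'll fit the hob pose from its corners and combine that with the network's points.

```bash
python3 - <<'E'
from h import *
from scipy.optimize import least_squares
for c in [(238,106),(548,129),(547,336),(216,313)]: print(atz('top',c,.06).round(4))
for c in [(502,270),(55,333),(345,172)]: print('s',atz('scene',c,.06).round(4))
T=cv2.imread('pics/top0.png'); cv2.imwrite('pics/t_z.png',cv2.resize(T[90:350,200:560],None,fx=2.2,fy=2.2,interpolation=cv2.INTER_CUBIC))
# fit hob x,y,yaw
obs=[('top',(238,106),(.2,.3,.06)),('top',(548,129),(.2,-.3,.06)),('top',(547,334),(-.2,-.3,.06)),('top',(217,311),(-.2,.3,.06)),
('scene',(502,270),(.2,.3,.06)),('scene',(55,333),(-.2,-.3,.06)),
('top',(329.3,244.8),(-.08,.1,.145)),('scene',(303.6,203.8),(-.08,.1,.145)),
('top',(259.2,230.6),(-.08,.21,.203)),('scene',(352.2,150.9),(-.08,.21,.203)),
('top',(268.7,308.7),(-.19,.21,.145)),('scene',(300.3,166.1),(-.19,.21,.145))]
def w(p,l): c,s=np.cos(p[2]),np.sin(p[2]); return [p[0]+c*l[0]-s*l[1],p[1]+s*l[0]+c*l[1],l[2]]
f=lambda p:np.concatenate([proj(n,w(p,l))[0]-uv for n,uv,l in obs])
r=least_squares(f,[.6,-.03,0],loss='soft_l1'); p=r.x; print('hob',p,np.round(f(p).reshape(-1,2),1))
for n,l in dict(zone=(.05,.1,.06),saddle=(-.08,.1,.145),post=(-.08,.21,.203),gripT=(-.15,.1,.145)).items(): print(n,np.round(w(p,l),4))
# pan fit
ob2=[('top',(338.4,181.4),(0,0,.06)),('scene',(362.6,282.7),(0,0,.06)),('top',(436,237.1),(-.2,0,.145)),('scene',(232.1,264.1),(-.2,0,.145)),('top',(397.6,212.9),(-.13,0,.145)),('scene',(281.7,254.1),(-.13,0,.145))]
f=lambda p:np.concatenate([proj(n,w(p,l))[0]-uv for n,uv,l in ob2])
r=least_squares(f,[.67,.05,.9],loss='soft_l1'); q=r.x; print('pan',q,np.round(f(q).reshape(-1,2),1)); print('grip',w(q,(-.2,0,.145)))
E
```

```text
[0.8191 0.2437 0.06  ]
[ 0.789  -0.3434  0.06  ]
[ 0.4031 -0.3244  0.06  ]
[0.4276 0.2609 0.06  ]
s [0.8247 0.2364 0.06  ]
s [ 0.4123 -0.3247  0.06  ]
s [0.4203 0.3192 0.06  ]
hob [ 0.61504878 -0.04045533 -0.0384527 ] [[ -3.9  -3.7]
 [  2.1  -7.1]
 [  4.6   1.8]
 [ -4.5   2.4]
 [  4.7  -3.9]
 [ -8.3  -0. ]
 [  0.4   0.9]
 [  2.8   2. ]
 [  1.2   4.1]
 [ -1.    2.2]
 [-10.4  -1.4]
 [  6.   -4.2]]
zone [0.6689 0.0575 0.06  ]
saddle [0.539  0.0625 0.145 ]
post [0.5432 0.1725 0.203 ]
gripT [0.469  0.0652 0.145 ]
pan [0.67278989 0.05093691 0.9679983 ] [[-0.8  1.5]
 [ 0.1  1.3]
 [-0.9 -0.6]
 [ 0.2 -2.6]
 [ 3.2 -0.4]
 [-0.5  0.4]]
grip [np.float64(0.559399978926242), np.float64(-0.11381358676958714), 0.145]
```

View pics/t_z.png

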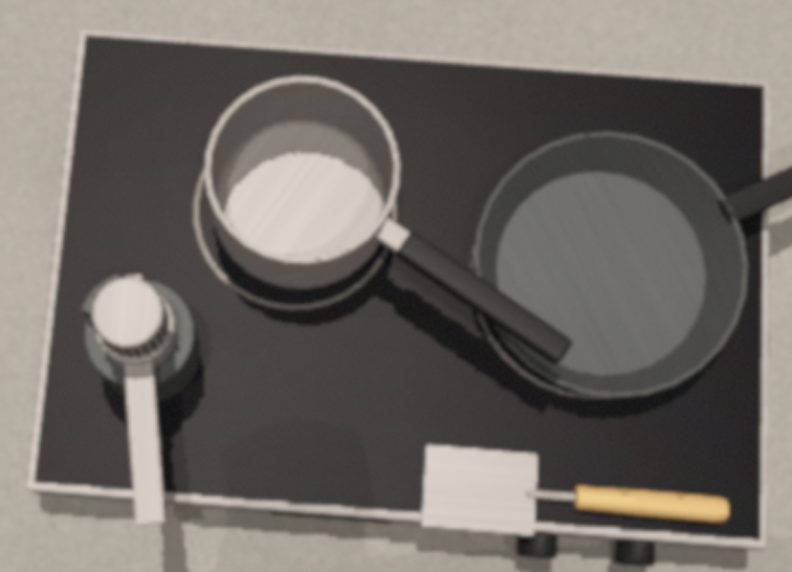

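```bash
cat > fit.py <<'E'
from h import *
from scipy.optimize import least_squares
a=np.radians(10)
obs=[('top',(238.5,106),(.2,.3,.06)),('top',(548,129),(.2,-.3,.06)),('top',(547,334),(-.2,-.3,.06)),('top',(216,311),(-.2,.3,.06)),
('scene',(502,270),(.2,.3,.06)),('scene',(55,333),(-.2,-.3,.06)),
('top',(329.3,244.8),(-.08,.1,.145)),('scene',(303.6,203.8),(-.08,.1,.145)),
('top',(259.2,230.6),(-.08,.21,.203)),('scene',(352.2,150.9),(-.08,.21,.203)),
('top',(268.7,308.7),(-.08-.11*np.cos(a),.21-.11*np.sin(a),.145)),('scene',(300.3,166.1),(-.08-.11*np.cos(a),.21-.11*np.sin(a),.145))]
ob2=[('top',(338.4,181.4),(0,0,.06)),('scene',(362.6,282.7),(0,0,.06)),('top',(436,237.1),(-.2,0,.145)),('scene',(232.1,264.1),(-.2,0,.145)),('top',(397.6,212.9),(-.13,0,.145)),('scene',(281.7,254.1),(-.13,0,.145))]
def w(p,l): c,s=np.cos(p[2]),np.sin(p[2]); return [p[0]+c*l[0]-s*l[1],p[1]+s*l[0]+c*l[1],l[2]]
def P(n,X,mode,k):
    K,r,t,m=cam(n); X=np.array(X).reshape(1,1,3)
    if mode=='fish': return cv2.fisheye.projectPoints(X,r,t,K,np.zeros(4))[0].reshape(2)
    d=np.array([k[0] if n=='top' else k[1],0,0,0.]); return cv2.projectPoints(X,r,t,K,d)[0].reshape(2)
for mode in('pin','k','fish'):
    F=lambda p:np.concatenate([P(n,w(p,l),mode,p[6:8]*(mode=='k'))-uv for n,uv,l in obs]+[P(n,w(p[3:6],l),mode,p[6:8]*(mode=='k'))-uv for n,uv,l in ob2])
    r=least_squares(F,[.61,-.04,-.03,.67,.05,.95,0,0],loss='soft_l1'); p=r.x
    print(mode,p.round(4),'rms',np.sqrt(np.mean(F(p)**2)).round(2),'\n',np.round(F(p).reshape(-1,2),1).tolist())
    for n,l in dict(zone=(.05,.1,.06),saddle=(-.08,.1,.145),post=(-.08,.21,.203),gripT=(-.15,.1,.145)).items(): print(n,np.round(w(p,l),4))
    print('grip',np.round(w(p[3:6],(-.2,0,.145)),4))
E
python3 fit.py
```

```text
pin [ 0.6153 -0.0394 -0.0406  0.6728  0.0509  0.968   0.      0.    ] rms 2.84 
 [[-4.7, -4.1], [1.7, -6.9], [3.7, 2.0], [-4.3, 1.9], [5.4, -3.9], [-7.3, -0.8], [-0.4, 0.6], [3.5, 1.8], [0.4, 3.6], [-0.2, 2.1], [0.4, -2.1], [0.4, -0.8], [-0.8, 1.5], [0.1, 1.3], [-0.9, -0.6], [0.2, -2.6], [3.2, -0.4], [-0.5, 0.4]]
zone [0.6693 0.0585 0.06  ]
saddle [0.5394 0.0638 0.145 ]
post [0.5439 0.1737 0.203 ]
gripT [0.4695 0.0666 0.145 ]
grip [ 0.5594 -0.1138  0.145 ]Traceback (most recent call last):
  File "fit.py", line 17, in <module>
    r=least_squares(F,[.61,-.04,-.03,.67,.05,.95,0,0],loss='soft_l1'); p=r.x
    return func(*args, **kwargs)
    result = trf(vector_fun.fun, vector_fun.jac, x0, f0, J0, lb, ub, ftol, xtol,
                 gtol, max_nfev, x_scale, loss_function, tr_solver,
                 tr_options.copy(), verbose, callback=callback_wrapped)
    return trf_no_bounds(
        fun, jac, x0, f0, J0, ftol, xtol, gtol, max_nfev, x_scale,
        loss_function, tr_solver, tr_options, verbose, callback=callback)
    f_new = fun(x_new)
    self._update_fun()
    ~~~~~~~~~~~~~~~~^^
    self.f = self.fun_wrapped(xp_copy(self.x))
             ~~~~~~~~~~~~~~~~^^^^^^^^^^^^^^^^^
    return np.atleast_1d(self.fun(x))
                         ~~~~~~~~^^^
    return self.f(x, *self.args, **self.kwargs)
           ~~~~~~^^^^^^^^^^^^^^^^^^^^^^^^^^^^^^
  File "fit.py", line 16, in <lambda>
    F=lambda p:np.concatenate([P(n,w(p,l),mode,p[6:8]*(mode=='k'))-uv for n,uv,l in obs]+[P(n,w(p[3:6],l),mode,p[6:8]*(mode=='k'))-uv for n,uv,l in ob2])
                               ~^^^^^^^^^^^^^^^^^^^^^^^^^^^^^^^^^^
  File "fit.py", line 12, in P
    K,r,t,m=cam(n); X=np.array(X).reshape(1,1,3)
            ~~~^^^
  File "h.py", line 5, in cam
    m=camera_model(n); f=240/np.tan(np.radians(m['vfov'])/2)
ValueError: time passes only in moves, steps and waits
```

```bash
python3 - <<'E'
import re
s=open('h.py').read()
s=s.replace("def cam(n):\n    m=camera_model(n);","import functools\n@functools.lru_cache\ndef cam(n):\n    m=camera_model(n);")
open('h.py','w').write(s)
E
python3 fit.py
```

```text
pin [ 0.6153 -0.0394 -0.0406  0.6728  0.0509  0.968   0.      0.    ] rms 2.84 
 [[-4.7, -4.1], [1.7, -6.9], [3.7, 2.0], [-4.3, 1.9], [5.4, -3.9], [-7.3, -0.8], [-0.4, 0.6], [3.5, 1.8], [0.4, 3.6], [-0.2, 2.1], [0.4, -2.1], [0.4, -0.8], [-0.8, 1.5], [0.1, 1.3], [-0.9, -0.6], [0.2, -2.6], [3.2, -0.4], [-0.5, 0.4]]
zone [0.6693 0.0585 0.06  ]
saddle [0.5394 0.0638 0.145 ]
post [0.5439 0.1737 0.203 ]
gripT [0.4695 0.0666 0.145 ]
grip [ 0.5594 -0.1138  0.145 ]
k [ 0.6139 -0.0435 -0.0505  0.6729  0.0507  0.9679 -0.1512 -0.0914] rms 1.94 
 [[-0.5, -3.4], [-0.8, -1.8], [-0.6, 1.9], [-2.1, 0.3], [1.5, -2.3], [-0.2, -5.1], [1.7, 0.9], [2.0, 2.5], [2.7, 3.2], [-1.2, 3.1], [2.1, -2.6], [-0.2, -0.1], [-0.7, 1.5], [-0.1, 1.3], [-1.2, -0.7], [0.3, -2.6], [3.2, -0.4], [-0.6, 0.5]]
zone [0.6689 0.0538 0.06  ]
saddle [0.539  0.0604 0.145 ]
post [0.5446 0.1703 0.203 ]
gripT [0.4691 0.0639 0.145 ]
grip [ 0.5595 -0.1141  0.145 ]
fish [ 0.6141 -0.0432 -0.0493  0.6731  0.0502  0.966   0.      0.    ] rms 4.55 
 [[0.3, -1.8], [-6.9, 0.7], [-6.4, -1.1], [-1.1, -0.3], [-5.7, -3.8], [19.3, -11.9], [1.5, 0.8], [2.1, 2.5], [2.7, 3.2], [-1.5, 3.8], [2.3, -2.9], [-0.1, 0.2], [-0.4, 1.4], [-0.4, 1.2], [-1.7, -0.7], [0.9, -2.8], [3.2, -0.3], [-0.7, 0.6]]
zone [0.669  0.0542 0.06  ]
saddle [0.5392 0.0606 0.145 ]
post [0.5446 0.1705 0.203 ]
gripT [0.4692 0.0641 0.145 ]
grip [ 0.5594 -0.1143  0.145 ]
```

Fitting a barrel-distortion term gives a consistent picture: the pan is at (0.673, 0.051) with yaw 0.968, the saddle at (0.539, 0.0605) and the post at (0.5445, 0.1705). Next I'll move above handle_grip.

```bash
cat >> h.py <<'E'
def KD(n):
    K,r,t,m=cam(n); return K,r,t,np.array([-.15 if n=='top' else -.09,0,0,0.])
def proj(n,P):
    K,r,t,d=KD(n); return cv2.projectPoints(np.array(P,float).reshape(-1,3),r,t,K,d)[0].reshape(-1,2)
def ray(n,uv):
    K,r,t,d=KD(n); u=cv2.undistortPoints(np.array(uv,float).reshape(1,1,2),K,d).ravel(); Rm=cv2.Rodrigues(r)[0]
    return -Rm.T@t,Rm.T@np.array([u[0],u[1],1])
def goto(pos,yaw_deg):
    "tool down, y axis at yaw: remaining travel mm (tool axes now) and twist deg"
    s,r=rpy(); ya=np.radians(yaw_deg); y=np.array([np.cos(ya),np.sin(ya),0]); x=np.array([0,0,-1.]); 
    G=R.from_matrix(np.c_[x,y,np.cross(x,y)])
    print('t',round(s['time'],2),'pos',s['tool_pos'].round(4),'F',np.round(s['force'],1),'open',round(s['opening']*1e3,1),'yaw',round(np.degrees(np.arctan2(*r.as_matrix()[[1,0],1])),2))
    print('travel',(r.inv().apply(np.array(pos)-s['tool_pos'])*1e3).round(1),'twist',np.degrees((r.inv()*G).as_rotvec()).round(2))
E
python3 -m handwheel '{"travel":[[0,0,0],[0,0,0],[0,0,0],[0,0,0],[0,-1,-45],[0,-1,-45],[0,-1,-45],[0,-1,-45],[0,-1,-45],[0,-1,-45],[0,-1,-45],[0,-1,-45],[0,-1,-45],[0,-1,-45],[0,-1,-45],[0,-1,-45],[0,-1,-45]],"twist":[[-8.45,0,0],[-8.45,0,0],[-8.45,0,0],[-8.45,0,0],[0,0,0],[0,0,0],[0,0,0],[0,0,0],[0,0,0],[0,0,0],[0,0,0],[0,0,0],[0,0,0],[0,0,0],[0,0,0],[0,0,0],[0,0,0]],"claw":[60,60,60,60,60,60,60,60,60,60,60,60,60,60,60,60,60]}' 20
python3 -c "
from h import *
goto((.5595,-.114,.223),-34.5)"
```

```text
time: 2.6
tool_pos: [0.5626, -0.0964, 0.3041]
ee_rot: [1.35, 1.563, -0.818]
force: [-0.2, -1.3, -0.8]
opening: 0.0597
t 2.6 pos [ 0.5626 -0.0964  0.3041] F [-0.2 -1.3 -0.8] open 59.7 yaw -34.22
travel [81.2  6.7 16.2] twist [ 0.27  0.1  -0.44]
```

```bash
python3 -m handwheel '{"travel":[[0,6.7,16.2],[0,0,0]],"twist":[[0,0,0],[0,0,0]],"claw":[60,60]}'
python3 - <<'E'
from h import *
goto((.5595,-.114,.223),-34.5)
for n in('scene','top'):
    im=shot(n,n+'1.png')
    for q in('handle_grip','handle_mid'):
        o=tip_of(n,q); print(n,q,[(np.round(x['point'],1),round(x['p'],2),atz(n,x['point'],.145).round(4)) for x in o[:2]])
E
```

```text
time: 2.8
tool_pos: [0.5613, -0.108, 0.3043]
ee_rot: [1.481, 1.563, -0.677]
force: [0.5, 0.5, 0.7]
opening: 0.0602
t 2.8 pos [ 0.5613 -0.108   0.3043] F [0.5 0.5 0.7] open 60.2 yaw -33.63
travel [81.3  1.2  5.9] twist [ 0.87  0.04 -0.46]
scene handle_grip [(array([234.7, 261.5]), 0.91, array([ 0.5618, -0.1119,  0.145 ]))]
scene handle_mid [(array([278.1, 252.2]), 0.9, array([ 0.5921, -0.0555,  0.145 ]))]
top handle_grip [(array([381.9, 225.3]), 0.45, array([ 0.5762, -0.0245,  0.145 ]))]
top handle_mid [(array([398., 213.]), 0.89, array([ 0.5982, -0.0516,  0.145 ]))]
```

View pics/scene1.png

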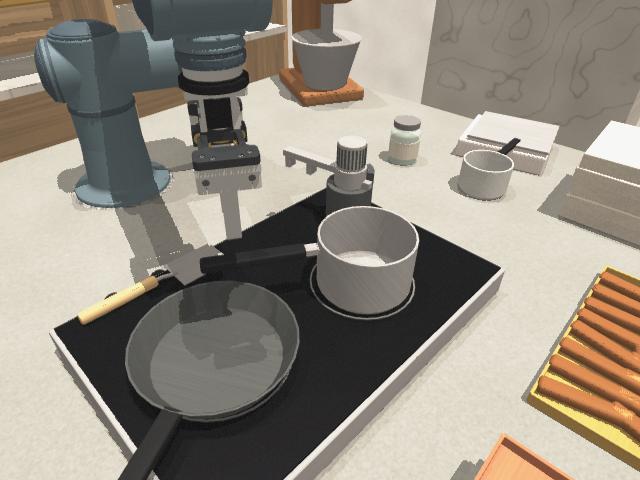

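View pics/top1.png

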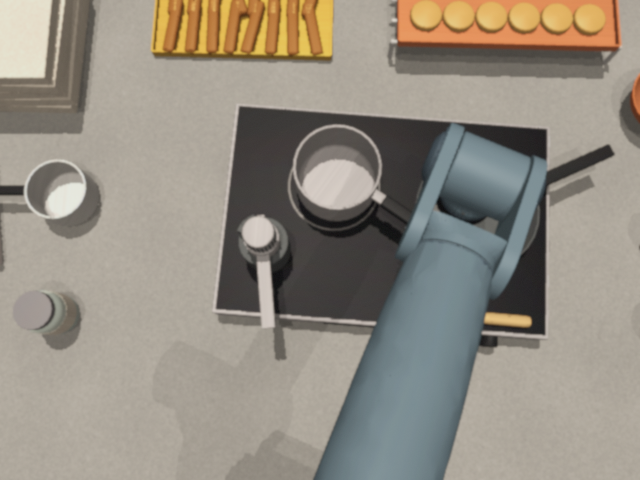

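The scene picture shows the open fingers (tips near (232,238)) above the handle, which spans (203,265)–(318,250). I'll descend and close.

```bash
python3 -m handwheel '{"travel":[[20,1.2,5.9],[20,0,0],[20,0,0],[21,0,0],[0,0,0]],"twist":[[0.8,0,-0.4],[0,0,0],[0,0,0],[0,0,0],[0,0,0]],"claw":[60,60,60,60,60]}' 20
python3 -c "
from h import *
goto((.5595,-.114,.223),-34.5)"
```

```text
time: 3.6
tool_pos: [0.5556, -0.1182, 0.2159]
ee_rot: [-1.215, 1.568, 2.885]
force: [-1.0, 0.1, -0.3]
opening: 0.0601
t 3.6 pos [ 0.5556 -0.1182  0.2159] F [-1.   0.1 -0.3] open 60.1 yaw -35.08
travel [-7.1  0.8 -5.6] twist [-0.58  0.05  0.15]
```

```bash
python3 -m handwheel '{"travel":[[-7,0.8,-5.6],[0,0,0],[0,0,0],[0,0,0],[0,0,0],[0,0,0],[0,0,0]],"twist":[[-0.6,0,0],[0,0,0],[0,0,0],[0,0,0],[0,0,0],[0,0,0],[0,0,0]],"claw":[60,10,10,10,10,10,10]}' 20
python3 -c "
from h import *
goto((.5595,-.114,.223),-34.5)"
```

```text
time: 4.3
tool_pos: [0.5606, -0.115, 0.2262]
ee_rot: [1.416, 1.569, -0.757]
force: [0.1, 0.3, -2.7]
opening: 0.0216
t 4.3 pos [ 0.5606 -0.115   0.2262] F [ 0.1  0.3 -2.7] open 21.6 yaw -34.5
travel [ 3.2 -1.5 -0.2] twist [-0.    0.01 -0.09]
```

```bash
python3 -m handwheel '{"travel":[[0,-5,-0.1],[0,-10.2,-0.3],[0,-10.2,-0.3],[0,-10.2,-0.3],[0,-10.2,-0.3],[0,-10.2,-0.3],[0,-10.2,-0.3],[0,-5,-0.1],[0,0,0]],"twist":[[1.45,0,0],[2.92,0,0],[2.92,0,0],[2.92,0,0],[2.92,0,0],[2.92,0,0],[2.92,0,0],[1.45,0,0],[0,0,0]],"claw":[10,10,10,10,10,10,10,10,10]}' 20
cat > arc.py <<'E'
from h import *
s,r=rpy(); y=r.as_matrix()[:,1]; yaw=np.degrees(np.arctan2(y[1],y[0])); C=s['tool_pos'][:2]+.2*np.array([-y[1],y[0]]) 
print('implied pan centre',C.round(4),'yaw',yaw.round(2),'moment',np.round(s['moment'],2))
goto((.469,.064,.226),-92.9)
E
python3 arc.py
```

```text
time: 5.2
tool_pos: [0.5071, -0.0618, 0.2262]
ee_rot: [1.373, 1.568, -1.176]
force: [1.1, -0.3, -1.3]
opening: 0.022
implied pan centre [0.673  0.0499] yaw -56.06 moment [ 0.1  -0.14  0.06]
t 5.2 pos [ 0.5071 -0.0618  0.2262] F [ 1.1 -0.3 -1.3] open 22.0 yaw -56.06
travel [-1.000e-01 -1.256e+02 -3.860e+01] twist [ 3.684e+01 -2.000e-02 -1.600e-01]
```

```bash
python3 -m handwheel '{"travel":[[0,-5,-0.1],[0,-10.2,-0.3],[0,-10.2,-0.3],[0,-10.2,-0.3],[0,-10.2,-0.3],[0,-10.2,-0.3],[0,-10.2,-0.3],[0,-10.2,-0.3],[0,-10.2,-0.3],[0,-10.2,-0.3],[0,-10.2,-0.3],[0,-5,-0.1],[0,0,0]],"twist":[[1.45,0,0],[2.92,0,0],[2.92,0,0],[2.92,0,0],[2.92,0,0],[2.92,0,0],[2.92,0,0],[2.92,0,0],[2.92,0,0],[2.92,0,0],[2.92,0,0],[1.45,0,0],[0,0,0]],"claw":[10,10,10,10,10,10,10,10,10,10,10,10,10]}' 20
python3 arc.py
```

```text
time: 6.5
tool_pos: [0.4726, 0.0465, 0.2262]
ee_rot: [1.505, 1.568, -1.625]
force: [0.4, 1.6, -0.5]
opening: 0.0218
implied pan centre [0.6726 0.0488] yaw -89.34 moment [ 0.31 -0.08  0.11]
t 6.5 pos [0.4726 0.0465 0.2262] F [ 0.4  1.6 -0.5] open 21.8 yaw -89.34
travel [  0.2 -17.6   3.4] twist [ 3.56  0.01 -0.19]
```

```bash
python3 -m handwheel '{"travel":[[0,-8.5,1.7],[0,-8.5,1.7],[0,0,0],[0,0,0]],"twist":[[1.75,0,0],[1.75,0,0],[0,0,0],[0,0,0]],"claw":[10,10,10,10]}' 20
python3 arc.py; python3 - <<'E'
from h import *
for n in('scene','top'):
    im=shot(n,n+'2.png')
    for q in('handle_grip','handle_mid','pan','saddle','collar_grip','fork'):
        o=tip_of(n,q); z=dict(pan=.06,collar_grip=.203).get(q,.145); print(n,q,[(np.round(x['point'],1),round(x['p'],2),atz(n,x['point'],z).round(4)) for x in o[:2]])
E
```

```text
time: 6.9
tool_pos: [0.4699, 0.0626, 0.2262]
ee_rot: [2.055, 1.567, -1.139]
force: [-0.1, 0.1, -1.0]
opening: 0.0218
implied pan centre [0.6696 0.0521] yaw -93.0 moment [ 0.18  0.03 -0.16]
t 6.9 pos [0.4699 0.0626 0.2262] F [-0.1  0.1 -1. ] open 21.8 yaw -93.0
travel [ 0.2 -1.3  1. ] twist [-0.1  -0.1  -0.18]
scene handle_grip [(array([280.4, 190. ]), 0.83, array([0.471 , 0.0688, 0.145 ]))]
scene handle_mid [(array([304.3, 205.2]), 0.83, array([0.5351, 0.0615, 0.145 ]))]
scene pan [(array([360.9, 282.4]), 0.93, array([0.6687, 0.0519, 0.06  ]))]
scene saddle [(array([304.7, 205.7]), 0.94, array([0.5366, 0.0608, 0.145 ]))]
scene collar_grip [(array([351.5, 152.9]), 0.76, array([0.5426, 0.1743, 0.203 ]))]
scene fork [(array([298.9, 167. ]), 0.7, array([0.4367, 0.1521, 0.145 ])), (array([295.1, 317.5]), 0.52, array([ 0.6987, -0.131 ,  0.145 ]))]
top handle_grip []
top handle_mid [(array([470.2, 215.6]), 0.62, array([ 0.5973, -0.1754,  0.145 ]))]
top pan [(array([337.9, 184.9]), 0.85, array([0.669 , 0.0503, 0.06  ]))]
top saddle []
top collar_grip [(array([257.7, 231.5]), 0.6, array([0.5482, 0.1771, 0.203 ]))]
top fork [(array([268.3, 308.4]), 0.7, array([0.4315, 0.1606, 0.145 ]))]
```

View pics/scene2.png

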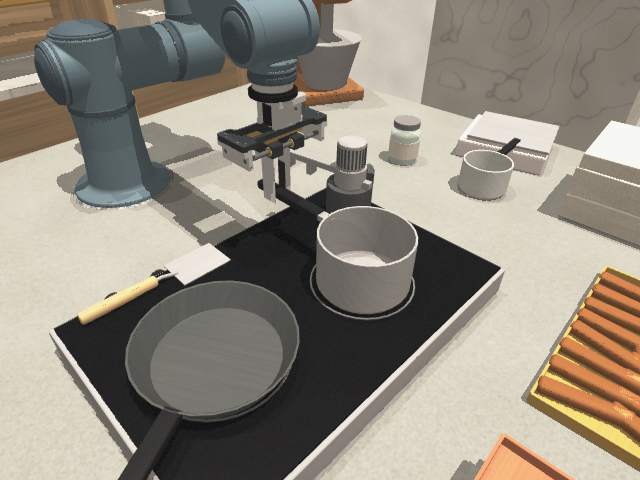

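View pics/top2.png

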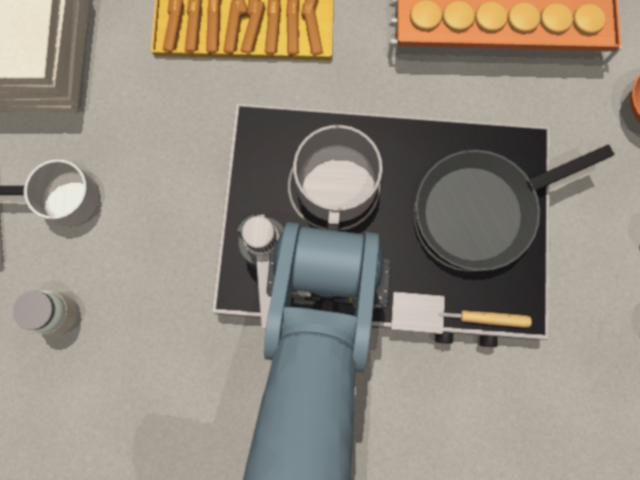

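Both cameras now show the handle pointing at the front edge. In the scene view, handle_mid at (304,205) coincides with the saddle at (305,206). I'll make the last small shift, release and lift.

```bash
python3 -m handwheel '{"travel":[[0,-1.3,1],[0,0,0],[0,0,0],[0,0,0],[0,0,0],[0,0,0]],"twist":[[0,0,0],[0,0,0],[0,0,0],[0,0,0],[0,0,0],[0,0,0]],"claw":[10,10,50,50,50,50]}' 20
python3 arc.py
python3 -m handwheel '{"travel":[[-25,0,0],[-45,0,0],[-45,0,0],[0,0,40],[0,45,40],[0,45,40],[0,45,20],[0,0,0]],"twist":[[0,0,0],[0,0,0],[0,0,0],[0,0,0],[0,0,0],[0,0,0],[0,0,0],[0,0,0]],"claw":[50,50,50,70,70,70,70,70]}'
python3 - <<'E'
from h import *
for n in('scene','top'):
    im=shot(n,n+'3.png')
    for q in('handle_grip','handle_mid','pan','saddle','collar_grip','fork'):
        o=tip_of(n,q); z=dict(pan=.06,collar_grip=.203).get(q,.145); print(n,q,[(np.round(x['point'],1),round(x['p'],2),atz(n,x['point'],z).round(4)) for x in o[:2]])
E
```

```text
time: 8.2
tool_pos: [0.4693, 0.0646, 0.2265]
ee_rot: [2.404, 1.566, -0.789]
force: [0.5, 0.1, 0.1]
opening: 0.0483
implied pan centre [0.6691 0.0543] yaw -92.94 moment [ 0.04 -0.04 -0.03]
t 8.2 pos [0.4693 0.0646 0.2265] F [0.5 0.1 0.1] open 48.3 yaw -92.94
travel [0.5 0.6 0.3] twist [-0.04 -0.22 -0.2 ]
time: 9.0
tool_pos: [0.3309, -0.0527, 0.3465]
ee_rot: [2.306, 1.562, -0.882]
force: [0.4, 0.4, -0.2]
opening: 0.0701
scene handle_grip [(array([277.7, 190.5]), 0.93, array([0.4687, 0.0644, 0.145 ])), (array([218. , 358.5]), 0.63, array([ 0.6781, -0.235 ,  0.145 ]))]
scene handle_mid [(array([303.6, 207. ]), 0.74, array([0.538 , 0.0567, 0.145 ]))]
scene pan [(array([361. , 284.7]), 0.56, array([0.6721, 0.0477, 0.06  ]))]
scene saddle [(array([302.6, 204.2]), 0.88, array([0.5309, 0.0618, 0.145 ])), (array([305.8, 209.7]), 0.68, array([0.5462, 0.0533, 0.145 ]))]
scene collar_grip [(array([353.2, 151.8]), 0.74, array([0.5421, 0.1798, 0.203 ])), (array([278.4, 191.2]), 0.26, array([ 0.5409, -0.0017,  0.203 ]))]
scene fork [(array([299.7, 164.5]), 0.82, array([0.4308, 0.1605, 0.145 ]))]
top handle_grip [(array([324.4, 283.3]), 0.69, array([0.4756, 0.0696, 0.145 ]))]
top handle_mid [(array([332.6, 245.3]), 0.86, array([0.5397, 0.0577, 0.145 ])), (array([270.2, 308. ]), 0.47, array([0.4322, 0.1575, 0.145 ]))]
top pan [(array([338.7, 182.1]), 0.9, array([0.6745, 0.0489, 0.06  ]))]
top saddle [(array([330.7, 244.3]), 0.68, array([0.5413, 0.0609, 0.145 ]))]
top collar_grip [(array([261. , 234.3]), 0.98, array([0.5438, 0.1717, 0.203 ]))]
top fork [(array([268.1, 306.9]), 0.84, array([0.4339, 0.161 , 0.145 ]))]
```

View pics/scene3.png

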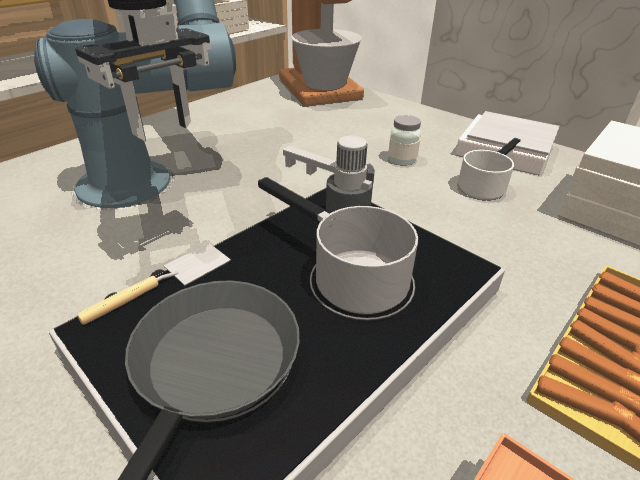

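View pics/top3.png

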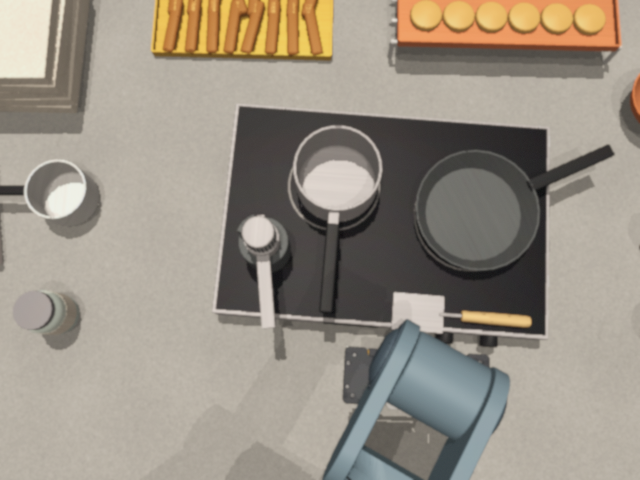

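```bash
python3 - <<'E'
from h import *
for z,uv in((.225,(259.1,232.3)),): print(atz('top',uv,z).round(4))
print(tri((352.3,151.9),(259.3,232.1)).round(4), atz('top',(259.3,232.1),.203).round(4))
print(proj('scene',[(.5446,.1705,.225),(.5446,.1705,.203),(.5446,.1705,.178)]).round(1),proj('top',[(.5446,.1705,.225),(.5446,.1705,.203)]).round(1))
a=cv2.resize(cv2.imread('pics/scene3.png')[120:230,240:400],None,fx=5,fy=5,interpolation=cv2.INTER_CUBIC)
b=cv2.resize(cv2.imread('pics/top3.png')[200:340,200:380],None,fx=4.4,fy=4.2,interpolation=cv2.INTER_CUBIC)
cv2.imwrite('pics/z3a.png',a);cv2.imwrite('pics/z3b.png',b)
E
```

```text
[0.5425 0.1722 0.225 ]
[0.5459 0.1735 0.2065] [0.5473 0.1745 0.203 ]
[[351.8 142.4]
 [351.  154. ]
 [350.3 166.8]] [[260.3 231. ]
 [261.8 233.8]]
```

View pics/z3a.png

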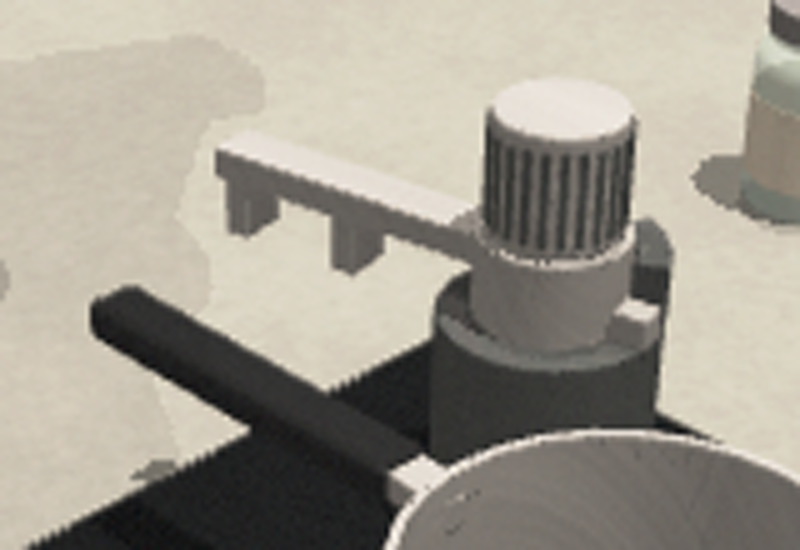

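View pics/z3b.png

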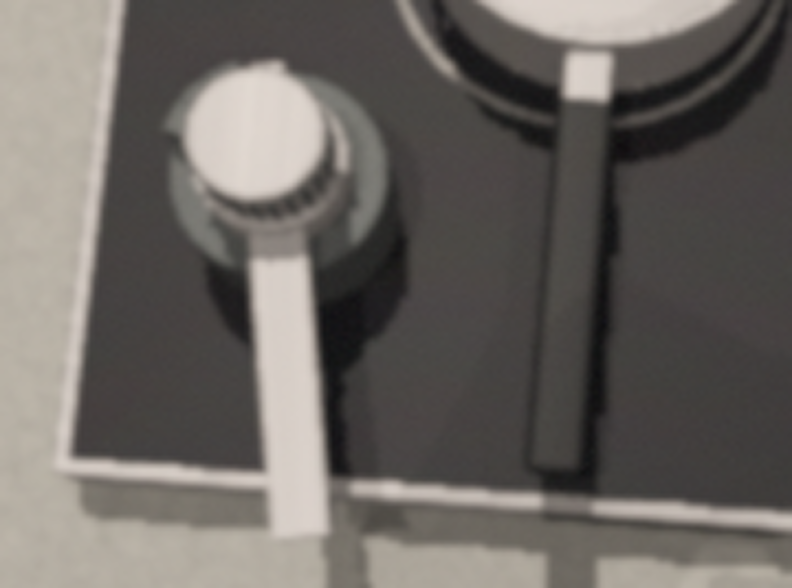

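The handle lies in line, running from about (331,222) to (326,310) in the top view, and the pan sits on its ring. The collar axis is at about (0.544, 0.172). Moving above the collar.

```bash
python3 -c "
from h import *
goto((.544,.172,.346),-93)"
```

```text
t 9.7 pos [ 0.3327 -0.0483  0.3461] F [ 1.  -0.1 -0.5] open 70.1 yaw -92.01
travel [-1.000e-01 -2.275e+02 -2.034e+02] twist [ 0.99 -0.23 -0.24]
```

```bash
python3 -m handwheel '{"travel":[[0,-31,-28],[0,-31,-28],[0,-31,-28],[0,-31,-28],[0,-31,-28],[0,-31,-28],[0,-18,-16],[0,0,0],[0,0,0]],"twist":[[1,0,0],[0,0,0],[0,0,0],[0,0,0],[0,0,0],[0,0,0],[0,0,0],[0,0,0],[0,0,0]],"claw":[82,82,82,82,82,82,82,82,82]}' 50
python3 -c "
from h import *
goto((.544,.172,.284),-93)
for n in('scene','top'): shot(n,n+'4.png')
print(proj('scene',[(.544,.172,.25),(.544,.172,.225)]).round(1))"
```

```text
time: 10.6
tool_pos: [0.536, 0.1527, 0.3453]
ee_rot: [2.297, 1.56, -0.904]
force: [0.0, 0.4, -0.6]
opening: 0.0821
t 10.6 pos [0.536  0.1527 0.3453] F [ 0.   0.4 -0.6] open 82.1 yaw -93.37
travel [ 61.2 -20.2  -6.4] twist [-0.37 -0.39 -0.45]
[[352.9 128.4]
 [352.  142. ]]
```

View pics/scene4.png

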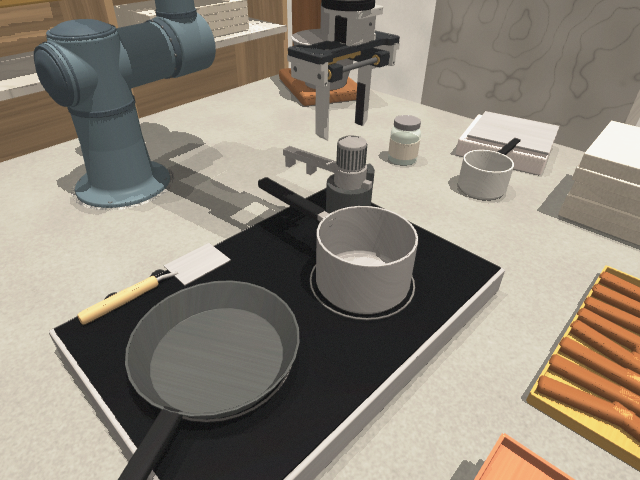

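The fingers (tips at (322,135) and (362,122)) are still about 20 mm right of the collar, whose top is at (352,142). I'll close that gap before going down.

```bash
python3 -m handwheel '{"travel":[[0,-20,-6.4],[0,0,0],[0,0,0]],"twist":[[-0.3,-0.3,-0.4],[0,0,0],[0,0,0]],"claw":[82,82,82]}'
python3 -c "
from h import *
goto((.544,.172,.284),-93)"
```

```text
time: 11.0
tool_pos: [0.5418, 0.1691, 0.3462]
ee_rot: [2.693, 1.568, -0.507]
force: [-0.4, -0.9, 0.4]
opening: 0.0819
t 11.0 pos [0.5418 0.1691 0.3462] F [-0.4 -0.9  0.4] open 81.9 yaw -93.35
travel [62.2 -3.1 -1.8] twist [-0.35 -0.17 -0.08]
```

```bash
python3 -m handwheel '{"travel":[[0,-3.1,-1.8],[20,0,0],[20,0,0],[16,0,0],[0,0,0],[0,0,0]],"twist":[[0,0,0],[0,0,0],[0,0,0],[0,0,0],[0,0,0],[0,0,0]],"claw":[82,82,82,82,82,82]}' 10
python3 -c "
from h import *
goto((.544,.172,.284),-93)
shot('scene','scene5.png')"
```

```text
time: 11.6
tool_pos: [0.5437, 0.1686, 0.2913]
ee_rot: [2.9, 1.563, -0.304]
force: [0.7, -0.4, 0.3]
opening: 0.0819
t 11.6 pos [0.5437 0.1686 0.2913] F [ 0.7 -0.4  0.3] open 81.9 yaw -93.61
travel [ 7.3 -3.5 -0.1] twist [-0.61 -0.44 -0.11]
```

View pics/scene5.png

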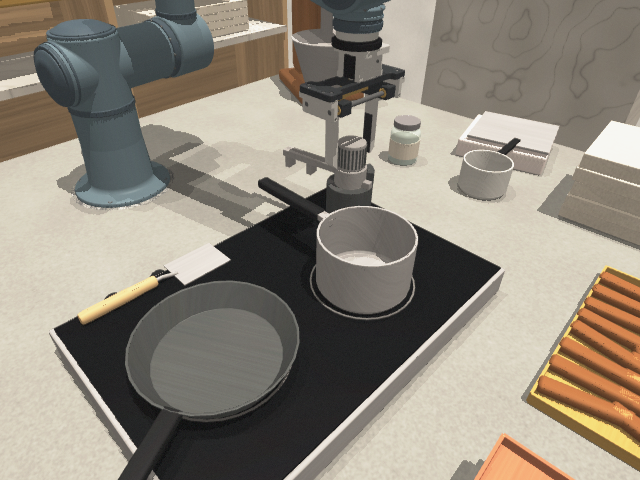

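The fingers straddle the collar's knob. I'll lower the last 6 mm and close gently first, to feel the axis.

```bash
python3 -m handwheel '{"travel":[[6,-3,0],[0,0,0],[0,0,0],[0,0,0],[0,0,0],[0,0,0],[0,0,0]],"twist":[[-0.5,-0.4,0],[0,0,0],[0,0,0],[0,0,0],[0,0,0],[0,0,0],[0,0,0]],"claw":[82,30,30,30,30,30,30]}' 8
python3 -c "
from h import *
goto((.544,.172,.284),-93)"
```

```text
time: 12.35
tool_pos: [0.5449, 0.1735, 0.2879]
ee_rot: [-2.655, 1.564, 0.433]
force: [0.2, -1.8, -0.0]
opening: 0.0501
t 12.35 pos [0.5449 0.1735 0.2879] F [ 0.2 -1.8 -0. ] open 50.1 yaw -93.07
travel [3.8 1.5 0.9] twist [-0.07 -0.32  0.17]
```

```bash
python3 -m handwheel '{"travel":[[0,1,0],[0,0,0],[0,0,0],[-7,0,0],[-7,0,0],[-7,0,0],[-7,0,0],[0,0,0]],"twist":[[0,0,0],[0,0,0],[0,0,0],[0,0,0],[0,0,0],[0,0,0],[0,0,0],[0,0,0]],"claw":[30,30,30,30,30,30,30,30]}' 55
python3 -c "
from h import *
goto((.544,.172,.319),-93);print(sensors.get_state()['moment'].round(2))"
```

```text
time: 13.15
tool_pos: [0.5448, 0.1732, 0.3072]
ee_rot: [-2.504, 1.563, 0.584]
force: [5.0, 4.2, -7.9]
opening: 0.0496
t 13.15 pos [0.5448 0.1732 0.3072] F [ 5.   4.2 -7.9] open 49.6 yaw -93.07
travel [-11.8   1.2   0.6] twist [-0.07 -0.37  0.28]
[-0.11 -0.79 -0.11]
```

```bash
python3 -m handwheel '{"travel":[[-6,0,0],[-6,0,0],[-2,0,0],[0,0,0]],"twist":[[0,0,0],[0,0,0],[0,0,0],[0,0,0]],"claw":[30,30,30,30]}' 55
python3 -c "
from h import *
goto((.544,.172,.319),-93);print(sensors.get_state()['moment'].round(2));shot('scene','scene6.png')"
```

```text
time: 13.55
tool_pos: [0.5448, 0.1732, 0.3126]
ee_rot: [-2.462, 1.563, 0.627]
force: [6.4, 4.3, -10.5]
opening: 0.0495
t 13.55 pos [0.5448 0.1732 0.3126] F [  6.4   4.3 -10.5] open 49.5 yaw -93.05
travel [-6.4  1.2  0.7] twist [-0.05 -0.35  0.28]
[-0.07 -1.03 -0.04]
```

View pics/scene6.png

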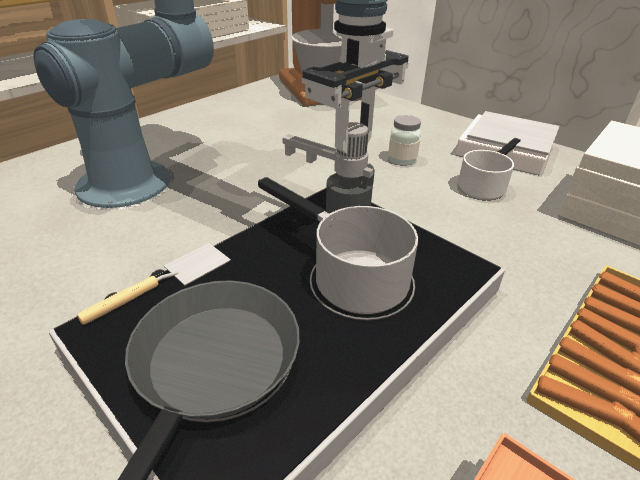

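```bash
python3 -m handwheel '{"travel":[[-7,0.5,0.5],[-7,0.5,0.5],[-4,0,0],[0,0,0]],"twist":[[0,0,0],[0,0,0],[0,0,0],[0,0,0]],"claw":[30,30,30,30]}' 60
python3 -c "
from h import *
goto((.544,.172,.319),-93);print(sensors.get_state()['moment'].round(2))"
```

```text
time: 14.0
tool_pos: [0.5446, 0.1731, 0.3212]
ee_rot: [-2.536, 1.56, 0.554]
force: [7.5, 6.7, -11.4]
opening: 0.0492
t 14.0 pos [0.5446 0.1731 0.3212] F [  7.5   6.7 -11.4] open 49.2 yaw -92.96
travel [2.2 1.1 0.5] twist [ 0.04 -0.5   0.35]
[-0.27 -1.05 -0.08]
```

```bash
python3 -m handwheel '{"travel":[[-1.5,0,0],[-1.5,0,0],[-1.5,0,0]],"twist":[[-3,0,0],[-4,0,0],[-4,0,0]],"claw":[30,30,30]}' 60
python3 -c "
from h import *
goto((.544,.172,.320),-13);print(sensors.get_state()['moment'].round(2))"
```

```text
time: 14.3
tool_pos: [0.5446, 0.1735, 0.318]
ee_rot: [-2.648, 1.56, 0.641]
force: [8.2, 5.5, -11.8]
opening: 0.0495
t 14.3 pos [0.5446 0.1735 0.318 ] F [  8.2   5.5 -11.8] open 49.5 yaw -81.54
travel [-2.   1.4  0.8] twist [-68.54  -0.63  -0.07]
[ 0.09 -1.16 -0.03]
```

```bash
python3 -m handwheel '{"travel":[[-3.2,0,0],[-2.7,0,0],[-2.7,0,0],[-2.7,0,0],[-2.7,0,0]],"twist":[[-4,0,0],[-4,0,0],[-4,0,0],[-4,0,0],[-4,0,0]],"claw":[30,30,30,30,30]}' 60
python3 -c "
from h import *
goto((.544,.172,.320),-13);print(sensors.get_state()['moment'].round(2));shot('scene','scene7.png')"
```

```text
time: 14.8
tool_pos: [0.5445, 0.1741, 0.3193]
ee_rot: [-2.756, 1.56, 0.898]
force: [6.6, 4.7, -11.9]
opening: 0.0493
t 14.8 pos [0.5445 0.1741 0.3193] F [  6.6   4.7 -11.9] open 49.3 yaw -60.67
travel [-0.7  1.6  1.5] twist [-4.767e+01 -6.400e-01 -2.000e-02]
[ 0.12 -1.27 -0.09]
```

View pics/scene7.png

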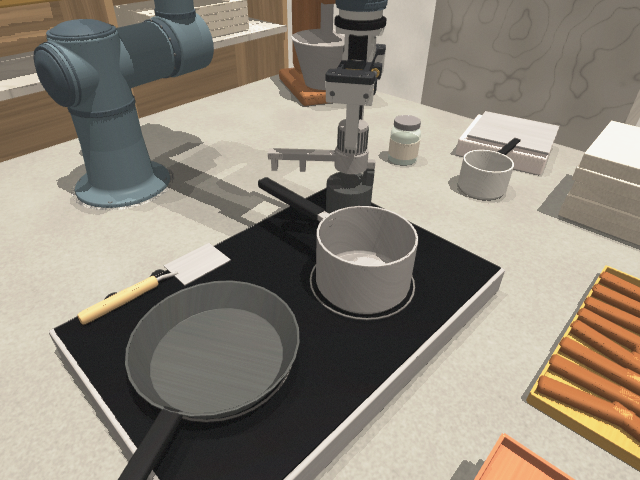

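The arm turns with the collar; its tip is now at (270,155). Continuing the turn.

```bash
python3 -m handwheel '{"travel":[[-2.8,0.2,0.2],[-2.6,0.2,0.2],[-2.6,0.2,0.2],[-2.6,0.2,0.2],[-2.6,0.2,0.2],[-2.6,0.2,0.2],[-2.6,0.2,0.2],[-2.6,0.2,0.2],[-2.6,0.2,0.2],[-2.6,0,0]],"twist":[[-4,0,0],[-4,0,0],[-4,0,0],[-4,0,0],[-4,0,0],[-4,0,0],[-4,0,0],[-4,0,0],[-4,0,0],[-4,0,0]],"claw":[30,30,30,30,30,30,30,30,30,30]}' 60
python3 -c "
from h import *
goto((.544,.173,.319),-13);print(sensors.get_state()['moment'].round(2));shot('scene','scene8.png');shot('top','top8.png')"
```

```text
time: 15.85
tool_pos: [0.5435, 0.1745, 0.3199]
ee_rot: [-2.985, 1.553, 1.4]
force: [7.3, 5.6, -11.6]
opening: 0.0494
t 15.85 pos [0.5435 0.1745 0.3199] F [  7.3   5.6 -11.6] open 49.4 yaw -18.78
travel [0.9 0.9 1.3] twist [-5.78 -1.    0.11]
[ 0.   -1.3  -0.05]
```

View pics/scene8.png

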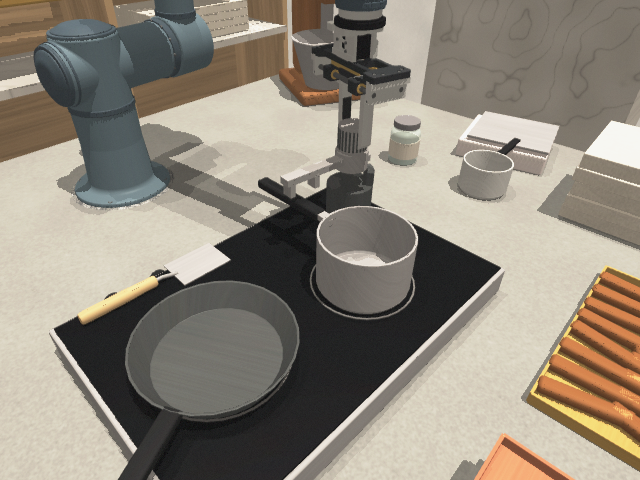

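View pics/top8.png

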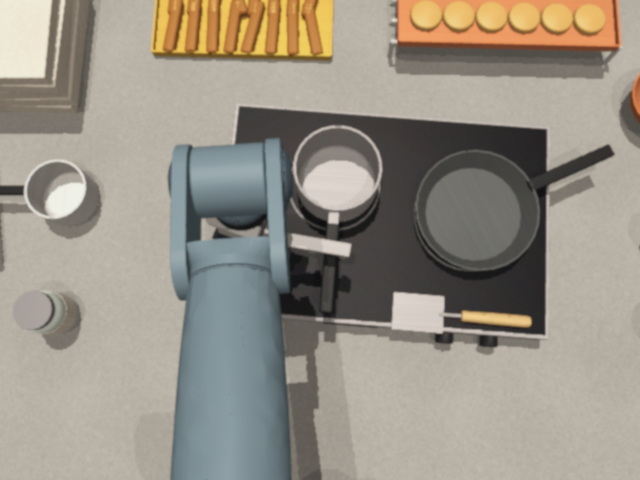

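The arm now lies across the handle (prongs at (290,190) and (318,180)), about 6° short of locked. I'll turn slowly to the stop.

```bash
python3 -m handwheel '{"travel":[[-2.4,0.3,0.3],[-2.4,0.3,0.3],[-2.4,0.3,0.3]],"twist":[[-2,0,0],[-2,0,0],[-2,0,0]],"claw":[30,30,30]}' 60
python3 -c "
from h import *
goto((.544,.173,.319),-13);print(sensors.get_state()['moment'].round(2))"
```

```text
time: 16.25
tool_pos: [0.5435, 0.1743, 0.3192]
ee_rot: [-2.951, 1.551, 1.541]
force: [4.8, 5.2, -11.9]
opening: 0.0495
t 16.25 pos [0.5435 0.1743 0.3192] F [  4.8   5.2 -11.9] open 49.5 yaw -12.63
travel [0.2 0.8 1.2] twist [ 0.37 -1.13  0.22]
[ 0.12 -1.26 -0.84]
```

The moment of −0.84 N·m at yaw −12.6° shows it has reached the stop. Lowering.

```bash
python3 -m handwheel '{"travel":[[1,0,0],[2,0,0],[2,0,0],[2,0,0]],"twist":[[0,0,0],[0,0,0],[0,0,0],[0,0,0]],"claw":[30,30,30,30]}' 60
python3 -c "
from h import *
goto((.544,.173,.288),-13);print(sensors.get_state()['moment'].round(2))"
```

```text
time: 16.65
tool_pos: [0.5435, 0.1744, 0.3038]
ee_rot: [-2.948, 1.55, 1.54]
force: [3.8, 3.5, -6.5]
opening: 0.0489
t 16.65 pos [0.5435 0.1744 0.3038] F [ 3.8  3.5 -6.5] open 48.9 yaw -12.86
travel [15.8  0.8  1.5] twist [ 0.14 -1.14  0.22]
[-0.18 -1.04 -0.3 ]
```

```bash
python3 -m handwheel '{"travel":[[3,0,0],[3,0,0],[3,0,0],[2,0,0],[0,0,0],[0,0,0]],"twist":[[0,0,0],[0,0,0],[0,0,0],[0,0,0],[0,0,0],[0,0,0]],"claw":[30,30,30,30,30,30]}' 60
python3 -c "
from h import *
goto((.544,.173,.288),-13);print(sensors.get_state()['moment'].round(2));shot('scene','scene9.png')
cv2.imwrite('pics/z9.png',cv2.resize(cv2.imread('pics/scene9.png')[100:240,240:420],None,fx=4.2,fy=4.2))"
```

```text
time: 17.25
tool_pos: [0.5435, 0.1744, 0.2879]
ee_rot: [-2.951, 1.551, 1.535]
force: [1.4, 3.9, -3.4]
opening: 0.049
t 17.25 pos [0.5435 0.1744 0.2879] F [ 1.4  3.9 -3.4] open 49.0 yaw -12.94
travel [-0.1  0.8  1.3] twist [ 0.05 -1.11  0.21]
[-0.21 -0.56 -0.21]
```

View pics/z9.png

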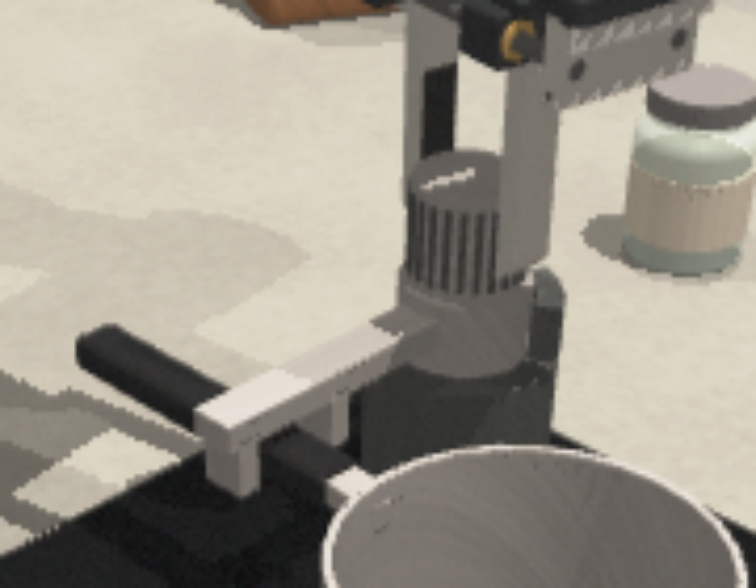

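The prongs straddle the handle and the collar is back at its starting height. I'll press down lightly to feel bottom, then release.

```bash
python3 -m handwheel '{"travel":[[2,0,0],[2,0,0],[0,0,0]],"twist":[[0,0,0],[0,0,0],[0,0,0]],"claw":[30,30,30]}' 60
python3 -c "
from h import *
goto((.544,.173,.288),-13)"
python3 -m handwheel '{"travel":[[0,0,0],[0,0,0],[0,0,0],[0,0,0],[0,0,0],[0,0,0]],"twist":[[0,0,0],[0,0,0],[0,0,0],[0,0,0],[0,0,0],[0,0,0]],"claw":[45,60,82,82,82,82]}' 10
python3 -c "
from h import *
goto((.544,.173,.288),-13)"
```

```text
time: 17.6
tool_pos: [0.5435, 0.1745, 0.288]
ee_rot: [-2.952, 1.552, 1.534]
force: [3.6, 3.9, -8.3]
opening: 0.0494
t 17.6 pos [0.5435 0.1745 0.288 ] F [ 3.6  3.9 -8.3] open 49.4 yaw -12.94
travel [-0.   0.8  1.3] twist [ 0.06 -1.07  0.21]
time: 18.2
tool_pos: [0.5438, 0.1736, 0.2892]
ee_rot: [-2.957, 1.552, 1.53]
force: [-0.1, -0.5, -0.3]
opening: 0.0817
t 18.2 pos [0.5438 0.1736 0.2892] F [-0.1 -0.5 -0.3] open 81.7 yaw -12.94
travel [1.2 0.4 0.5] twist [ 0.06 -1.05  0.2 ]
```

```bash
python3 -m handwheel '{"travel":[[-20,0,0],[-30,0,0],[-30,0,0],[0,0,0]],"twist":[[0,0,0],[0,0,0],[0,0,0],[0,0,0]],"claw":[82,82,82,82]}' 10
python3 -c "
from h import *
goto((.36,-.15,.36),-13)"
```

```text
time: 18.6
tool_pos: [0.5432, 0.1718, 0.3705]
ee_rot: [-2.753, 1.552, 1.734]
force: [0.0, 0.4, -0.7]
opening: 0.0821
t 18.6 pos [0.5432 0.1718 0.3705] F [ 0.   0.4 -0.7] open 82.1 yaw -12.95
travel [   5.2 -106.4  354.8] twist [ 0.05 -0.97  0.4 ]
```

```bash
python3 -m handwheel '{"travel":[[-5,-8,30],[0,-13,44],[0,-13,44],[0,-13,44],[0,-13,44],[0,-13,44],[0,-13,44],[0,0,20],[0,0,0]],"twist":[[0,0,0],[0,0,0],[0,0,0],[0,0,0],[0,0,0],[0,0,0],[0,0,0],[0,0,0],[0,0,0]],"claw":[82,82,82,82,82,82,82,82,82]}' 10
python3 - <<'E'
from h import *
s=sensors.get_state();print(s['time'],s['tool_pos'])
for n in('scene','top'):
    im=shot(n,n+'10.png')
    for q in('handle_mid','pan','saddle','collar_grip','fork','skillet'):
        o=tip_of(n,q); z=dict(pan=.06,collar_grip=.203,skillet=.06).get(q,.145); print(n,q,[(np.round(x['point'],1),round(x['p'],2),atz(n,x['point'],z).round(4)) for x in o[:2]])
for a,b in(((240,100),'scene'),((200,200),'top')):
    cv2.imwrite('pics/z10%s.png'%b,cv2.resize(cv2.imread('pics/%s10.png'%b)[a[1]:a[1]+130,a[0]:a[0]+180],None,fx=4.4,fy=4.4,interpolation=cv2.INTER_CUBIC))
E
```

```text
time: 19.5
tool_pos: [0.382, -0.1232, 0.362]
ee_rot: [-2.446, 1.549, 2.044]
force: [-0.5, 1.0, 0.9]
opening: 0.082
19.5 [ 0.38195165 -0.12320071  0.36202887]
scene handle_mid [(array([305.2, 204.9]), 0.91, array([0.5356, 0.0632, 0.145 ]))]
scene pan [(array([362. , 284.9]), 0.69, array([0.6736, 0.0484, 0.06  ]))]
scene saddle [(array([304.7, 206.4]), 0.8, array([0.5381, 0.0593, 0.145 ]))]
scene collar_grip [(array([350.1, 151.8]), 0.67, array([0.5382, 0.176 , 0.203 ]))]
scene fork [(array([305.3, 205.6]), 0.88, array([0.5372, 0.0618, 0.145 ])), (array([352.7, 150.8]), 0.35, array([0.4692, 0.2772, 0.145 ]))]
scene skillet [(array([216.6, 358.8]), 0.62, array([ 0.6172, -0.2018,  0.06  ]))]
top handle_mid [(array([330.1, 241.8]), 0.59, array([0.5456, 0.062 , 0.145 ])), (array([330. , 245.2]), 0.37, array([0.5398, 0.062 , 0.145 ]))]
top pan [(array([340.1, 182. ]), 0.93, array([0.6747, 0.0463, 0.06  ]))]
top saddle [(array([330.5, 244.6]), 0.81, array([0.5408, 0.0612, 0.145 ]))]
top collar_grip [(array([259.8, 234.3]), 0.55, array([0.5437, 0.1736, 0.203 ]))]
top fork [(array([328.9, 250.6]), 0.79, array([0.5306, 0.0636, 0.145 ])), (array([380. , 226.8]), 0.27, array([ 0.5735, -0.0213,  0.145 ]))]
top skillet [(array([470.8, 214.5]), 0.7, array([ 0.6197, -0.1968,  0.06  ]))]
```

View pics/z10scene.png

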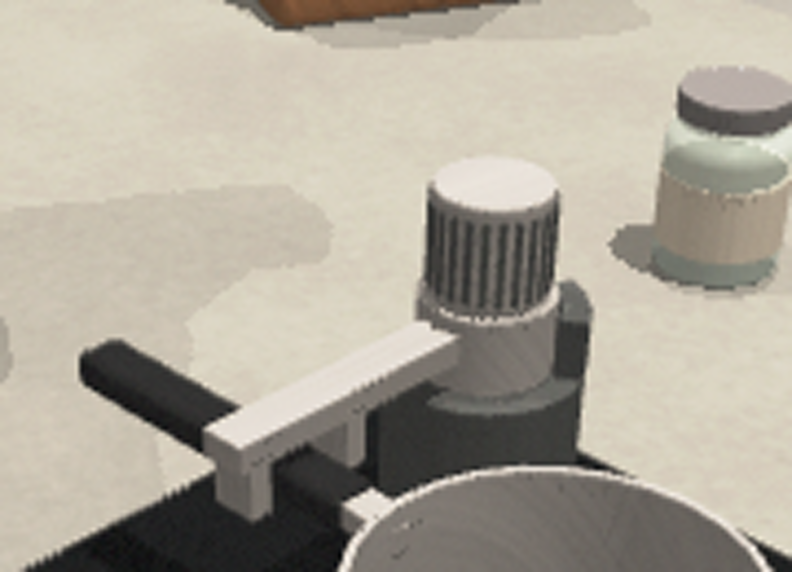

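View pics/top10.png

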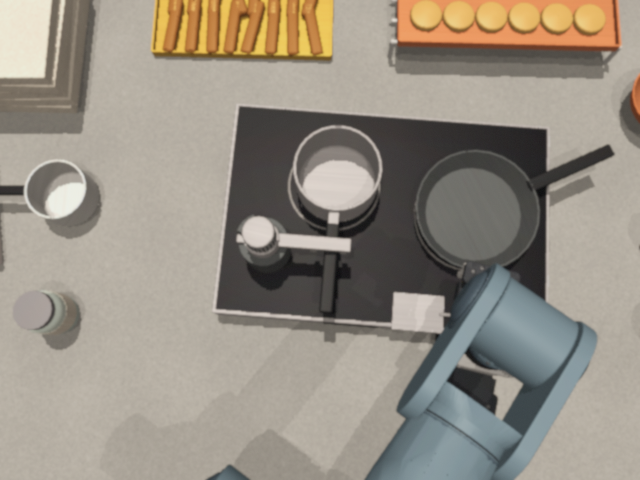

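View pics/z10top.png

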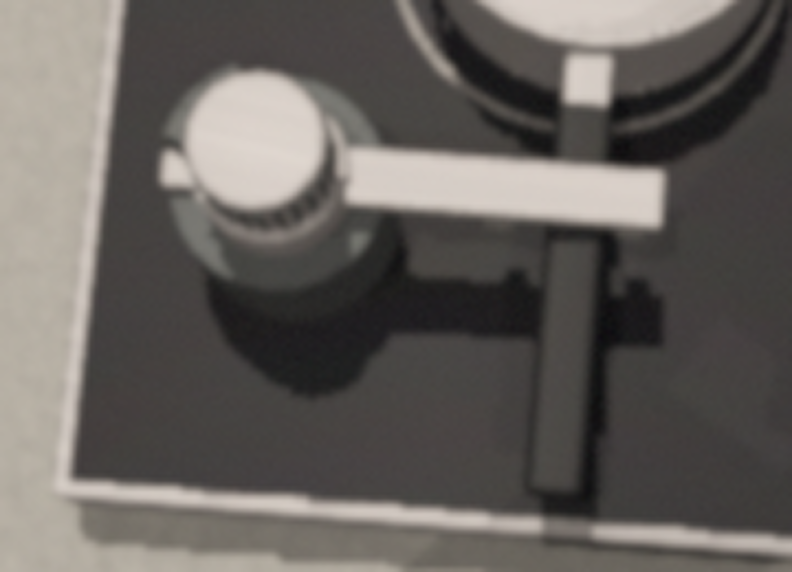

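The collar's top is back at (352,142), its starting height, and the locking key sits in its notch. A prong stands on each side of the handle, and the fork (305,206) meets the saddle (305,206). The robot is clear and the skillet hasn't moved, so I'm handing in.

```bash
python3 -c "
from h import *
print(manip.sign_off())"
```

```text
the job is handed in; nothing more can be done
None
```

The saucepan's handle is swung in to the hob's front and locked by the keeper. I handed the job in at about 20 s of the 58 s allowed; no verdict is reported.

**What I did:** I gripped the handle and turned the pan about 58° clockwise about its own axis until the handle met the saddle. Then I lifted the collar about 31–33 mm, turned it about 80° to its stop, lowered it and let go.

**Last checks:**
- **Fork and handle:** in the scene view the fork, handle middle and saddle coincide within about 2 px (a few mm), with one prong on either side of the handle. The top view put the fork about 6 px (roughly 10 mm) from the saddle, along the handle. I put that down to the network, as the picture shows the arm seated.
- **Collar:** its top is back at the same picture height as at the start, and its key sits in the notch.
- **Pan and skillet:** the pan stands on its zone ring. The skillet looks unmoved in both pictures.
- **Robot:** it is clear of everything, with near-zero wrist force.

**Check that didn't work:** pressing down to feel the collar reach bottom was inconclusive. The force read −8 N while the height did not change, so "fully home" rests on the collar's height and the pictures.

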